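# Close up the packed cool box and draw out its trolley handle

### The arm

A 6-joint arm with a two-finger parallel gripper is mounted at the origin on a cart in front of the work surface, level with it; the furniture and walls round the work are solid. World frame = base frame: x ahead of the robot, y to its left, z up, the work surface at z = 0. Lengths are in m, angles in rad, forces in N, time in s.
With the tool pointing down it reaches from about 0.35 to 0.975 m from the base axis. Payload 4.9 kg.
Tool frame: the origin (TCP) lies on the front face of the gripper's body, between the roots of the fingers; the fingertips stand 73 mm ahead of it and the grasp point (between the pads) lies 54 mm ahead of it; z points along the fingers, y is the line along which they close (so a half turn about z gives the same grasp; the last joint's range is limited). The gripper opens to 85 mm and grips with 20 to 120 N. Pads are 22 mm wide; open, the fingers measure 114 mm over their backs; the gripper's body (76 mm by 85 mm) begins 54 mm behind the grasp point. The pads swing forward as they close: fully open they stand 13 mm farther back than shut.
Start: joints at [1.094, 0.053, 1.613, -0, 1.476, -0.119], TCP at [0.219, 0.585, 0.304] pointing down, gripper open.
Joint ranges: [-3.01, 3.01], [-1.01, 2.22], [0.06, 2.58], [-1.02, 4.17], [0.09, 2.62], [-3.14, 3.14]. Speed limits (rad/s): [2.57, 2.57, 3.14, 3.14, 3.14, 3.14].

### API

Orientations are given as [roll, pitch, yaw] about the fixed x, y, z axes, in that order (R = Rz(yaw) Ry(pitch) Rx(roll)).
In Python, from bench import sense, vision, workorder, models gives the robot as it stands. The module is installed in compiled form; this text tells all that it offers.
- The arm moves only by the tool move_tool, called after "Call:" as name(argument=value, ...), one argument or row to a line, values as JSON. Schema: {"type":"object","properties":{"segments":{"type":"object","properties":{"offsets":{"type":"array","items":{"type":"array","items":{"type":"number"},"minItems":5,"maxItems":5},"minItems":1,"maxItems":8}},"additionalProperties":false,"required":["offsets"]},"clamp_n":{"type":"number"},"only":{"type":"string"},"quiet":{"type":"boolean"},"lines":{"type":"string"}},"required":["segments"],"additionalProperties":false}. segments is an object whose key "offsets" holds a list of rows, 1 to 8 of them, each of 5 numbers: dx, dy, dz in fractions of the full range, 1 being 0.6 m, then a turn about the tool's z in parts of the range, where 1.0 means pi/2 rad, then the opening from 0.0 (shut) to 1.0 (fully open); each row is the pose to reach, as a shift and turn from the pose commanded when the call began, along the tool's axes at that moment; what a row does not reach only later rows make up. A row lasts 1/12 s, in which the tool goes at most 0.0417 m and 0.125 rad, less where a joint would pass 70% of its speed; a pose out of reach is approached as far as the arm can. The fingers move at their own pace and stop on an object; clamp_n is the grip in N (left out, the last holds). Time passes only in rows, so rows that do not move let the fingers close. The tool returns the time, the measured TCP pose, the force, the opening and the grip force at its end. only (a regular expression) keeps the lines of the reply that match it, lines (a string "A,B") keeps lines A to B, and quiet returns only ok. A shift or turn number past 1, either way, is cut back to 1. Input that does not fit is refused with a message, and nothing moves.
- sense(): the state, without advancing time (a new reading comes with each control period).
- vision.read_camera(name): name is "scene" or "top" or "wrist"; returns (picture, depth): 480x640x3 uint8, red, green, blue; 480x640 float32, m along the optical axis (not along the pixel's ray), 0 where there is no reading.
- vision.camera_params(name): a dict with "fx", "fy", "cx", "cy" (pixels), "R" (3x3) and "t" (3): a world point X has camera coordinates R X + t. Camera axes: x right, y down, z forward; pixel columns grow to the right and rows downward; lengths in m; the calibration is good to about 2 mm. A picture is of the moment at which its call begins: read the wrist's pose just before it. camera_params takes no time and is no camera call; for the wrist camera it gives the pose at the moment of the call.
- workorder.finish_job(): hands the job in; it is judged then, once.
Trained networks look in the newest picture that a camera, given by its name, has taken for a name from the list of things; names that differ only in an ending like _2 or _b are one class to them, and where a whole thing is asked for, a point or a joint stands for the part that bears it (a point fixed in the world has none). Each returns a list of dicts, best first, with "score" (0 to 1); they miss things now and then, are a little off and sometimes report something else, mostly with a low value. They report only what shows in the picture. A call takes as long as a camera call.
- models.spot_in(camera, label): "extent" ([left, top, right, bottom] in pixels, round what is visible of it).
The state is a dict: "clock": time; "joint_positions": joint angles; "joint_velocities": joint speeds; "effort": joint torques, N m; "ee_pos": TCP position; "orientation": TCP orientation; "ft_force": force on the tool from outside, world axes, zero at the start; "torque": the same for the moment, N m; "finger_gap": opening from 0.0 (shut) to 1.0 (fully open); "grasp_force": force on a finger pad.
Only numpy, scipy, OpenCV 4.12 (cv2) and the standard library are available. Lean on these libraries where they do the work, as an engineer would, in place of code of your own. Each camera call takes 0.05 s, during which the arm holds its last target. There are 200 camera calls.

### The job

The small wheeled cool box on the worktop is packed and ready to go: swing its lid fully shut, then fold the black latch on the lid's front edge fully down against the box so that it hooks under the catch. Then squeeze in the orange button on the trolley handle's grip bar and, with it squeezed, pull the handle straight up past its first stop to its second and last stop, and finish still gripping the handle at full height, ready for me to take over. The box stays standing where it is, and the mug, spice jar and salt shaker round it are left alone.

Things in the scene. Friction and masses are not known exactly. Their poses are not given: they have to be found in the camera images.
- cool_box: Petrol-blue cool box, pale hinged lid, loose on two fixed wheels and two feet, 2 to 3 kg with food. Shell 180 (x) x 260 (y) mm, rim at z 126, top of the shut lid z 150. Origin: centre of the underside, at worktop height; z up, +x to the lid's hinge side, -x to the latch side, +y to the end with the wheels and telescopic handle. The black handle channel on the +y end reaches y 165, z 144 mm.
- lid (a joint): Lid angle, rad: 0 fully shut, grows as it opens, 1.57 upright, stops at 1.7. Hinge line along the box's y axis through point lid_hinge; shut, the lid lies from there to -x. Stays where left; takes about 3 N at 120 mm from the hinge. A slab 268 mm along y; front edge 184 mm from the hinge line; its underside is in the plane of the hinge line, its outer face 21 mm (23 at the blue panel) beyond.
- lid_hinge (a point): Middle of the lid's hinge line: in the box's frame at (88, 0, 128) mm. Overhead, mind the wall shelf at the back of the worktop: it hangs with its underside 720 mm above the worktop, over world x > 0.61 m, y < -0.13 m; keep the wrist below or in front of it.
- lid_edge (a point): Point on the lid's front edge, outer (top) face, 70 mm to the handle side of the middle; with the lid shut it lies at (-95, 70, 149) mm in the box's frame.
- latch (a joint): Angle of the black latch flap, rad: 0 folded fully down along the box's front (-x) wall, its inner lip under the catch; grows as it swings out and up; at 1.57, lid shut, it sticks straight out to -x. Pivot line along the box's y axis through point latch_pivot. Stays where left; about 1.5 N at its free end turns it.
- latch_pivot (a point): Middle of the latch's pivot, in the lid's front edge; with the lid shut at (-88, 0, 140) mm in the box's frame.
- latch_tip (a point): Middle of the flap's outer face near its free end. The flap is a plate 50 mm (y) wide, 7 mm thick; its free end is 44 mm from the pivot line, its outer face 17 mm out from the pivot line. With lid shut and flap down this point is at (-105, 0, 100) mm in the box's frame.
- handle (a joint): How far the telescopic handle is drawn up, m: 0 stowed, first stop 0.045, second stop 0.090 (cannot pass 0.0915). A sprung pin locks it at 0 and at each stop unless the button is held in; with the button in, it slides past them all and takes about 3 N to pull up.
- button (a joint): How far the orange release button is pushed in, m: 0 out, 0.007 fully in; the handle is free from about 0.006. It springs out, pushing back with 4 N when out and 8 N when fully in.
- grip_bar: Black grip bar of the handle: 104 mm along the box's x, 22 thick along y, 24 high, origin at its centre: in the box's frame (0, 148, 190) mm stowed, 90 mm higher at the second stop. The orange button (36 mm along x, 16 high) is in the middle of its +y side and stands out 8 mm: fingers closing on the bar's middle along the box's y squeeze it in (width 30 mm before, 23 after).
- dotted_mug: White mug with blue dots, 92 x 127 x 93 mm, a bystander; origin at the centre of its underside.
- spice_jar: Small spice jar with a green cap, 46 mm across, 106 mm high, a bystander; origin at the centre of its underside.
- salt_shaker: Glass salt shaker with a grey top, 44 mm across, 90 mm high, a bystander; origin at the centre of its underside.

How it is judged:
By the outcome, as a careful person would: the job done as asked, in the order asked, and still so for the second after the job is handed in, while the arm keeps its last pose, push and grip.
It also fails if it takes over 64 s, if anything falls off the work surface, if the arm or the gripper's body presses on something with over 40 N, if the wrist force passes 120 N, or if a joint passes its speed limit or range.

## Working session

There is one attempt and no reset: what is moved stays moved. The work goes in short steps, Python scripts to look and compute and a tool call to move; the robot and the scene stay as the last step left them, time stands still between calls to the robot, and variables do not carry over. Pictures are saved under pics/ and viewed, at most 10 in all, crops included, and the job is handed in when it is done.

```bash
mkdir -p pics; python3 - <<'E'
from bench import sense, vision, models
import cv2, numpy as np
s=sense();print(s['clock'],s['ee_pos'],s['orientation'])
ims=[]
for c in("scene","top"):
    p,d=vision.read_camera(c);ims.append(p)
    np.savez(f'{c}.npz',p=p,d=d,**vision.camera_params(c))
    for n in('cool_box','lid','latch','grip_bar','button'):
        r=models.spot_in(c,n);print(c,n,[(np.round(x['extent']),round(x['score'],2)) for x in r[:2]])
    cv2.imwrite(f'pics/{c}.png',p[:,:,::-1])
E
```

```text
0.0 [0.21867783 0.58498623 0.30266023] [-3.13954586e+00 -2.35044353e-04  2.78377204e+00]
scene cool_box [(array([213., 163., 318., 340.]), 0.86)]
scene lid [(array([213., 164., 324., 301.]), 0.63), (array([212., 183., 239., 218.]), 0.18)]
scene latch [(array([211., 186., 242., 219.]), 0.77)]
scene grip_bar [(array([257., 167., 290., 183.]), 0.56)]
scene button []
top cool_box [(array([209., 184., 376., 344.]), 0.56)]
top lid [(array([211., 187., 378., 335.]), 0.63)]
top latch [(array([249., 269., 281., 302.]), 0.7)]
top grip_bar [(array([208., 187., 254., 231.]), 0.78)]
top button [(array([220., 195., 229., 212.]), 0.51)]
```

View pics/scene.png

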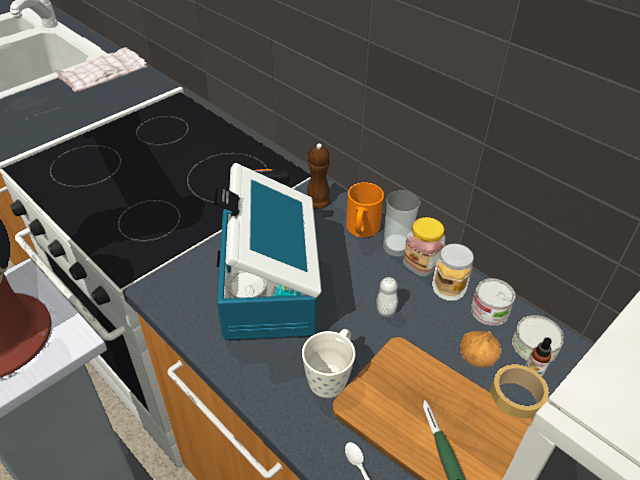

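View pics/top.png

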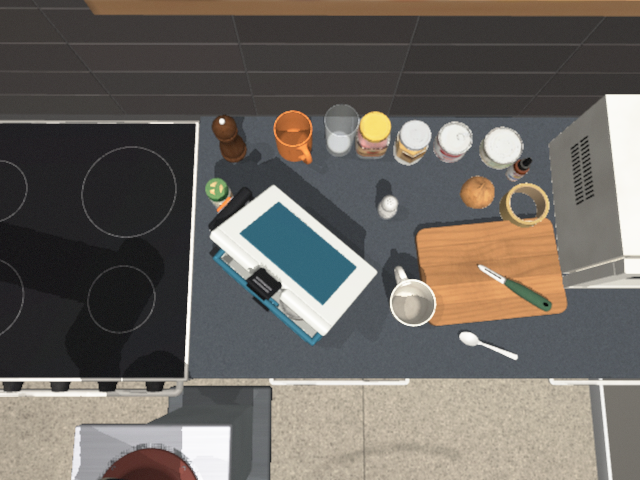

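The lid is partly open and its latch (top px ~(265,283)) faces the robot side. The grip bar with its orange button (top px ~(228,207)) is at the left end, with the green-capped spice jar close by at (218,192) and the mug at (412,300).

```bash
cat > h.py <<'E'
import numpy as np, cv2
def cloud(f):
    z=np.load(f);p,d=z['p'],z['d'];v,u=np.mgrid[:480,:640]
    c=np.stack([(u-z['cx'])/z['fx']*d,(v-z['cy'])/z['fy']*d,d],-1)
    return p,d,(c-z['t'])@z['R']
E
python3 - <<'E'
from h import *
for c in('top','scene'):
    p,d,W=cloud(c+'.npz'); hsv=cv2.cvtColor(p,cv2.COLOR_RGB2HSV)
    z=np.load(c+'.npz');print(c,'cam',-z['R'].T@z['t'])
    H,S,V=[hsv[...,i].astype(int) for i in range(3)]
    teal=(H>88)&(H<108)&(S>130)&(d>0)
    roi=np.zeros_like(teal);
    if c=='top': roi[180:350,200:385]=1
    else: roi[150:350,200:330]=1
    m=teal&roi; P=W[m]; print(len(P),P.min(0),P.max(0))
    hi=P[P[:,2]>.16]; # lid panel
    ctr=hi.mean(0);n=np.linalg.svd(hi-ctr,full_matrices=False)[2][2];n*=np.sign(n[2]);print('panel ctr',ctr,'n',n,'tilt',np.arccos(n[2]),'az',np.arctan2(n[1],n[0]), 'res',np.std((hi-ctr)@n))
    rim=P[(P[:,2]>.118)&(P[:,2]<.132)];print('rim',len(rim),rim[:: max(1,len(rim)//25)].round(3).tolist())
    low=P[P[:,2]<.115];print('low',len(low))
    np.save(c+'_low.npy',low)
    if c=='scene':
        for (u,v) in[(270,174),(218,258),(225,195)]: print(u,v,W[v,u])
    else:
        for (u,v) in[(225,203),(231,207),(238,203),(265,283),(217,188),(388,207),(412,300)]: print(u,v,W[v,u])
E
```

```text
top cam [ 0.31418534 -0.33303037  1.1740488 ]
5863 [ 0.31484521 -0.40641891  0.0587349 ] [ 0.57970887 -0.13510332  0.27184178]
panel ctr [ 0.48004821 -0.30388614  0.19764752] n [ 0.40786193 -0.35043328  0.84311634] tilt 0.5677438175341644 az -0.7098085759280435 res 0.0013912702510123958
rim 743 [[0.497, -0.148, 0.126], [0.487, -0.15, 0.128], [0.478, -0.142, 0.125], [0.47, -0.153, 0.126], [0.461, -0.165, 0.13], [0.453, -0.167, 0.13], [0.448, -0.18, 0.125], [0.44, -0.183, 0.128], [0.435, -0.194, 0.124], [0.423, -0.196, 0.126], [0.404, -0.222, 0.127], [0.396, -0.243, 0.125], [0.393, -0.258, 0.12], [0.386, -0.249, 0.128], [0.381, -0.261, 0.126], [0.373, -0.264, 0.125], [0.367, -0.274, 0.129], [0.36, -0.276, 0.13], [0.354, -0.286, 0.127], [0.347, -0.288, 0.124], [0.341, -0.297, 0.126], [0.335, -0.311, 0.127], [0.332, -0.343, 0.129], [0.328, -0.337, 0.126], [0.324, -0.328, 0.13], [0.32, -0.333, 0.126]]
low 3
225 203 [ 0.57094994 -0.16696799  0.19941583]
231 207 [ 0.56190599 -0.17916327  0.20492903]
238 203 [ 0.569483   -0.19181448  0.20493737]
265 283 [ 0.41557991 -0.24920848  0.26149463]

[... 502 characters left out ...]
26], [0.428, -0.192, 0.125], [0.415, -0.215, 0.127], [0.396, -0.233, 0.128], [0.386, -0.251, 0.126], [0.37, -0.266, 0.127], [0.356, -0.278, 0.124], [0.346, -0.296, 0.126], [0.331, -0.31, 0.127], [0.424, -0.414, 0.125], [0.432, -0.427, 0.127], [0.412, -0.408, 0.124], [0.353, -0.358, 0.127], [0.413, -0.415, 0.127], [0.344, -0.352, 0.127], [0.407, -0.408, 0.123], [0.335, -0.346, 0.126], [0.395, -0.403, 0.126], [0.326, -0.34, 0.126], [0.387, -0.395, 0.123], [0.324, -0.342, 0.126], [0.387, -0.398, 0.122], [0.353, -0.368, 0.122], [0.348, -0.363, 0.119]]
low 3321
270 174 [ 0.56500095 -0.18995927  0.20230599]
218 258 [ 0.38910583 -0.22960742  0.11079501]
225 195 [ 0.41505427 -0.24137362  0.26270947]
```

```bash
python3 - <<'E'
from h import *
yaw=-.708; ex=np.array([np.cos(yaw),np.sin(yaw)]);ey=np.array([-ex[1],ex[0]])
for c in('scene','top'):
    p,d,W=cloud(c+'.npz'); q=np.stack([W[...,:2]@ex,W[...,:2]@ey,W[...,2]],-1)
    near=(abs(W[...,0]-.45)<.2)&(abs(W[...,1]+.28)<.2)&(d>0)
    R,G,B=[p[...,i].astype(int) for i in range(3)]
    teal=(B>R+40)&(G>R+25)&near
    m=teal&(q[...,2]>.02)&(q[...,2]<.128)
    P=q[m];print(c,len(P))
    # low-y wall
    w=P[(P[:,2]<.11)]
    if len(w)>50:
        for k in (0,1):
            h,e=np.histogram(w[:,k],bins=np.arange(w[:,k].min(),w[:,k].max(),.003));i=np.argsort(-h)[:4];print('axis',k,[(round(e[j],4),int(h[j])) for j in i], 'pct',np.percentile(w[:,k],[.5,1,2,50,98,99,99.5]).round(4))
        ww=w[abs(w[:,1]-np.percentile(w[:,1],20))<.006];print('-y wall slope',np.polyfit(ww[:,0],ww[:,1],1))
    r=P[(P[:,2]>.12)]
    rf=r[r[:,0]<np.percentile(r[:,0],3)+.01]; print('rim x pct',np.percentile(r[:,0],[1,2,5,10,25]).round(4),'y pct',np.percentile(r[:,1],[1,2,5,95,98,99]).round(4))
    # front edge per y bin
    b=[(y,rr[:,0].min()) for y in np.arange(-.0,.5,.015) for rr in [r[abs(r[:,1]-y)<.007]] if len(rr)>3]; print(np.round(b,3).tolist())
    # grip bar: dark points z>.19
    g=near&(p.max(-1)<70)&(q[...,2]>.19)&(q[...,2]<.215)&(W[...,0]>.52);G_=q[g];print('grip',len(G_),np.percentile(G_,[2,50,98],axis=0).round(4).tolist())
    o=near&(R>150)&(G<130)&(B<90)&(q[...,2]>.17)&(q[...,2]<.22);O=q[o];print('button',len(O),O.mean(0) if len(O) else 0)
    l=near&(p.max(-1)<70)&(q[...,2]>.215);L=q[l];print('latch',len(L),np.percentile(L,[2,50,98],axis=0).round(4).tolist()); 
    wh=near&(p.min(-1)>170)&(q[...,2]>.14);print('lid',np.percentile(q[wh],[1,50,99],axis=0).round(4).tolist())
E
```

```text
scene 4354
axis 0 [(np.float64(0.5574), 70), (np.float64(0.5934), 66), (np.float64(0.5634), 66), (np.float64(0.6024), 66)] pct [0.4506 0.4516 0.4538 0.5437 0.6241 0.6261 0.6277]
axis 1 [(np.float64(-0.0515), 1533), (np.float64(-0.0485), 1208), (np.float64(-0.0545), 99), (np.float64(-0.0455), 33)] pct [-0.0528 -0.0524 -0.0518 -0.0486  0.0394  0.0482  0.0534]
-y wall slope [-6.61657941e-06 -4.87864611e-02]
rim x pct [0.4496 0.4498 0.4505 0.4516 0.4558] y pct [-0.0507 -0.0502 -0.0497  0.182   0.198   0.2019]
[[-0.0, 0.45], [0.015, 0.449], [0.03, 0.45], [0.045, 0.449], [0.06, 0.449], [0.075, 0.45], [0.09, 0.449], [0.105, 0.45], [0.12, 0.45], [0.135, 0.45], [0.15, 0.451], [0.165, 0.45], [0.18, 0.45], [0.195, 0.449], [0.21, 0.451]]
grip 231 [[0.5344, 0.2157, 0.1909], [0.5671, 0.2226, 0.2009], [0.5893, 0.2373, 0.2049]]
button 18 [0.54281491 0.24271846 0.19969895]
latch 407 [[0.4543, 0.0554, 0.2396], [0.4779, 0.0722, 0.2607], [0.4932, 0.1024, 0.2742]]
lid [[0.477, -0.0543, 0.1465], [0.539, 0.0092, 0.2069], [0.6354, 0.2093, 0.2437]]
top 634
rim x pct [0.4481 0.4483 0.4487 0.4493 0.4509] y pct [-0.046  -0.045  -0.0411  0.2047  0.2087  0.2106]
[[-0.0, 0.448], [0.015, 0.448], [0.03, 0.448], [0.045, 0.449], [0.06, 0.448], [0.075, 0.449], [0.09, 0.449], [0.105, 0.449], [0.12, 0.448], [0.135, 0.448], [0.15, 0.449], [0.165, 0.449], [0.18, 0.448], [0.195, 0.449], [0.21, 0.45]]
grip 570 [[0.492, 0.2196, 0.1941], [0.5455, 0.2295, 0.2029], [0.5871, 0.2398, 0.2074]]
button 3 [0.52633662 0.24711328 0.20043947]
latch 531 [[0.4554, 0.0593, 0.2463], [0.476, 0.0822, 0.2635], [0.4936, 0.1059, 0.2764]]
lid [[0.4748, -0.0497, 0.1475], [0.5182, 0.0646, 0.2229], [0.6348, 0.213, 0.2454]]
```

The manual's scale: shifts go in shares of 0.6 m and turns go in shares of pi/2 rad. Converting my numbers, -0.351 m / 0.6 = -0.585, -0.28 m / 0.6 = -0.4667, 0.35 rad / 1.5708 = 0.2228.

```bash
cat >> h.py <<'E'
def box(T): # box frame -> world
    T=np.asarray(T,float);yaw=-.708;c,s=np.cos(yaw),np.sin(yaw)
    return np.array([.4629+c*T[0]-s*T[1],-.2889+s*T[0]+c*T[1],T[2]])
def to(T,tip=.073,yaw=2.434):
    """tool-axis shift to bring the point `tip` ahead of TCP to box point T"""
    from bench import sense
    from scipy.spatial.transform import Rotation as Ro
    s=sense();R=Ro.from_euler('xyz',s['orientation']).as_matrix()
    g=box(T)+[0,0,tip];d=R.T@(g-s['ee_pos']);dy=(yaw-s['orientation'][2]+np.pi)%(2*np.pi)-np.pi
    print('shift',d.round(4),'turn',round(-dy,3),'F',np.round(s['ft_force'],1),'t',s['clock'],'z',s['ee_pos'][2].round(4))
E
```

Call:
move_tool(
  segments={"offsets":[[-0.585, -0.4667, -0.1667, 0.0764, 0.0], [-0.585, -0.4667, -0.1667, 0.1528, 0], [-0.585, -0.4667, -0.1667, 0.2228, 0], [-0.585, -0.4667, -0.1667, 0.2228, 0], [-0.585, -0.4667, -0.1667, 0.2228, 0], [-0.585, -0.4667, -0.1667, 0.2228, 0], [-0.585, -0.4667, -0.1667, 0.2228, 0], [-0.585, -0.4667, -0.1667, 0.2228, 0]]},
  clamp_n=40,
)

```text
clock: 1.27
ee_pos: [0.3865, 0.3045, 0.3771]
orientation: [3.141, 0.0, 2.434]
ft_force: [1.3, 1.3, 0.2]
finger_gap: 0.001
grasp_force: 0.0
```

```bash
python3 -c "
from h import *
to([-.042,-.07,.32]);to([-.042,-.07,.20])"
```

```text
shift [-0.4016 -0.4714 -0.0162] turn 0.0 F [1.3 1.3 0.2] t 1.2667 z 0.3771
shift [-0.4016 -0.4715  0.1038] turn 0.0 F [1.3 1.3 0.2] t 1.2667 z 0.3771
```

In the tool's units: -0.471 m / 0.6 = -0.785, -0.402 m / 0.6 = -0.67.

Call:
move_tool(
  segments={"offsets":[[-0.67, -0.785, -0.0267, 0, 0], [-0.67, -0.785, -0.0267, 0, 0], [-0.67, -0.785, -0.0267, 0, 0], [-0.67, -0.785, -0.0267, 0, 0], [-0.67, -0.785, -0.0267, 0, 0], [-0.67, -0.785, -0.0267, 0, 0], [-0.67, -0.785, -0.0267, 0, 0], [-0.67, -0.785, -0.0267, 0, 0]]},
  quiet=true,
)

```text
ok
```

```bash
python3 -c "
from h import *
to([-.042,-.07,.32])"
```

```text
shift [-0.1863 -0.217  -0.0074] turn 0.0 F [ 0.9  0.5 -1. ] t 1.9333 z 0.3855
```

In the tool's units: -0.217 m / 0.6 = -0.3617, -0.186 m / 0.6 = -0.31.

Call:
move_tool(
  segments={"offsets":[[-0.31, -0.3617, -0.0117, 0, 0], [-0.31, -0.3617, -0.0117, 0, 0], [-0.31, -0.3617, -0.0117, 0, 0], [-0.31, -0.3617, -0.0117, 0, 0], [-0.31, -0.3617, -0.0117, 0, 0], [-0.31, -0.3617, -0.0117, 0, 0], [-0.31, -0.3617, -0.0117, 0, 0], [-0.31, -0.3617, -0.0117, 0, 0]]},
  quiet=true,
)

```text
ok
```

```bash
python3 -c "
from h import *
to([-.042,-.07,.24])"
```

```text
shift [0.0015 0.0027 0.0783] turn -0.006 F [0.2 0.9 0.1] t 2.6 z 0.3913
```

In the tool's units: 0.13 m / 0.6 = 0.2167, 0.12 m / 0.6 = 0.2.

Call:
move_tool(
  segments={"offsets":[[0, 0, 0.05, 0, 0], [0, 0, 0.1, 0, 0], [0, 0, 0.1333, 0, 0], [0, 0, 0.15, 0, 0], [0, 0, 0.1667, 0, 0], [0, 0, 0.1833, 0, 0], [0, 0, 0.2, 0, 0], [0, 0, 0.2167, 0, 0]]},
)

```text
clock: 3.27
ee_pos: [0.3863, -0.313, 0.2625]
orientation: [-3.141, 0.002, 2.434]
ft_force: [-0.6, -0.5, 1.2]
finger_gap: -0.004
grasp_force: 0.4
```

```bash
python3 -c "
from h import *
to([-.042,-.07,.151])"
```

```text
shift [-0.0004 -0.0019  0.0385] turn 0.0 F [-0.6 -0.5  1.2] t 3.2667 z 0.2625
```

In the tool's units: 0.038 m / 0.6 = 0.0633, 0.036 m / 0.6 = 0.06.

Call:
move_tool(
  segments={"offsets":[[0, 0, 0.0167, 0, 0], [0, 0, 0.03, 0, 0], [0, 0, 0.0417, 0, 0], [0, 0, 0.05, 0, 0], [0, 0, 0.0567, 0, 0], [0, 0, 0.06, 0, 0], [0, 0, 0.0633, 0, 0], [0, 0, 0.0633, 0, 0]]},
)

```text
clock: 3.93
ee_pos: [0.3859, -0.3128, 0.2238]
orientation: [-3.142, 0.0, 2.434]
ft_force: [-0.2, -0.0, -0.3]
finger_gap: 0.0
grasp_force: 0.0
```

```bash
python3 -c "
from h import *
to([-.042,-.07,.151])"
```

```text
shift [-0.001  -0.0018 -0.0002] turn -0.0 F [-0.2 -0.  -0.3] t 3.9333 z 0.2238
```

In the tool's units: 0.004 m / 0.6 = 0.0067, 0.003 m / 0.6 = 0.005.

Call:
move_tool(
  segments={"offsets":[[0, 0, 0.0033, 0, 0], [0, 0, 0.005, 0, 0], [0, 0, 0.0067, 0, 0], [0, 0, 0.0067, 0, 0]]},
)

```text
clock: 4.27
ee_pos: [0.3862, -0.3131, 0.223]
orientation: [-3.141, 0.001, 2.434]
ft_force: [-4.3, 5.0, 11.8]
finger_gap: 0.003
grasp_force: 6.2
```

```bash
python3 - <<'E'
from h import *
from bench import vision
p,d=vision.read_camera('scene');cv2.imwrite('pics/s2.png',cv2.resize(p[130:370,180:500,::-1],None,fx=2,fy=2))
E
```

```text
(no output)
```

View pics/s2.png

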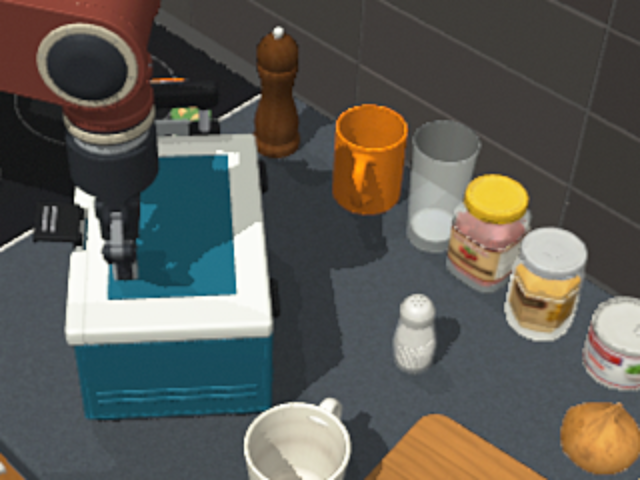

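The lid is flat shut, and the latch sticks straight out to the left at crop px (58,222). Next is the latch.

In the tool's units: 0.084 m / 0.6 = 0.14, 0.04 m / 0.6 = 0.0667.

Call:
move_tool(
  segments={"offsets":[[0, 0, -0.05, 0, 0], [0, 0, -0.0833, 0, 0], [0, 0.0583, -0.0833, 0, 0], [0.0667, 0.1167, -0.0833, 0, 0], [0.14, 0.1167, -0.0833, 0, 0], [0.14, 0.1167, -0.0833, 0, 0], [0.14, 0.1167, -0.0833, 0, 0]]},
)

```text
clock: 4.9
ee_pos: [0.3666, -0.2031, 0.2697]
orientation: [3.141, 0.001, 2.436]
ft_force: [1.1, -0.7, 0.4]
finger_gap: -0.004
grasp_force: 0.0
```

```bash
python3 -c "
from h import *
to([-.126,0,.165]);to([-.126,0,.092])"
```

```text
shift [-0.0029 -0.0026  0.0317] turn 0.002 F [ 1.1 -0.7  0.4] t 4.9 z 0.2697
shift [-0.0029 -0.0026  0.1047] turn 0.002 F [ 1.1 -0.7  0.4] t 4.9 z 0.2697
```

In the tool's units: 0.105 m / 0.6 = 0.175, 0.1 m / 0.6 = 0.1667.

Call:
move_tool(
  segments={"offsets":[[-0.0033, -0.005, 0.0417, 0, 0], [-0.0033, -0.005, 0.0667, 0, 0], [-0.0033, -0.005, 0.0917, 0, 0], [-0.0033, -0.005, 0.1167, 0, 0], [-0.0033, -0.005, 0.1333, 0, 0], [-0.0033, -0.005, 0.15, 0, 0], [-0.0033, -0.005, 0.1667, 0, 0], [-0.0033, -0.005, 0.175, 0, 0]]},
)

```text
clock: 5.57
ee_pos: [0.367, -0.2086, 0.1637]
orientation: [-3.142, -0.001, 2.434]
ft_force: [1.3, 0.2, -0.2]
finger_gap: -0.003
grasp_force: 0.0
```

```bash
python3 -c "
from h import *
to([-.116,0,.092])"
```

```text
shift [-0.009   0.0014 -0.0013] turn -0.0 F [ 1.3  0.2 -0.2] t 5.5667 z 0.1637
```

In the tool's units: -0.01 m / 0.6 = -0.0167, -0.009 m / 0.6 = -0.015.

Call:
move_tool(
  segments={"offsets":[[-0.005, 0, 0, 0, 0], [-0.01, 0, 0, 0, 0], [-0.0133, 0, 0, 0, 0], [-0.015, 0, 0, 0, 0], [-0.0167, 0, 0, 0, 0], [-0.0167, 0, 0, 0, 0]]},
)

```text
clock: 6.07
ee_pos: [0.3724, -0.213, 0.1632]
orientation: [-3.141, -0.012, 2.434]
ft_force: [-11.4, 9.1, 0.6]
finger_gap: -0.001
grasp_force: 0.0
```

```bash
python3 - <<'E'
from h import *
from bench import vision
to([-.116,0,.092])
p,d=vision.read_camera('top');cv2.imwrite('pics/t2.png',cv2.resize(p[170:350,190:400,::-1],None,fx=3,fy=3))
E
```

```text
shift [-0.0021  0.0012 -0.0018] turn 0.0 F [-11.4   9.1   0.6] t 6.0667 z 0.1632
```

Call:
move_tool(
  segments={"offsets":[[0.05, 0, 0, 0, 0], [0.0833, 0, -0.0333, 0, 0], [0.0833, 0, -0.1, 0, 0], [0.0833, 0, -0.1667, 0, 0], [0.0333, 0.0833, -0.2167, 0, 0], [-0.0333, 0.15, -0.2167, 0, 0], [-0.1, 0.2167, -0.2167, 0, 1], [-0.15, 0.2167, -0.2167, 0, 1]]},
)

```text
clock: 6.78
ee_pos: [0.4981, -0.1674, 0.2967]
orientation: [3.139, 0.006, 2.436]
ft_force: [-0.3, -0.1, 0.7]
finger_gap: 0.271
grasp_force: 0.0
```

```bash
python3 - <<'E'
from h import *
from bench import vision,models
to([0,.149,.28],tip=.054)
for c in('scene','top'):
    p,d=vision.read_camera(c);np.savez(c+'3.npz',p=p,d=d,**vision.camera_params(c));r=models.spot_in(c,'latch');print(c,[(np.round(x['extent']),round(x['score'],2)) for x in r[:1]])
    W=cloud(c+'3.npz')[2]-[.4629,-.2889,0]
    ex=np.array([np.cos(-.708),np.sin(-.708)]);ey=np.array([-ex[1],ex[0]])
    q=np.stack([W[...,:2]@ex,W[...,:2]@ey,W[...,2]],-1)
    for y in(-.1,-.06,-.015,0,.015,.06,.1):
        s=q[(abs(q[...,1]-y)<.005)&(abs(q[...,0])<.2)&(q[...,2]>.05)&(q[...,2]<.16)]
        if len(s): 
            print(y,[(z,s[abs(s[:,2]-z)<.006][:,0].min().round(4)) for z in(.09,.1,.11,.125,.14,.15) if (abs(s[:,2]-z)<.006).any()])
    R,G,B=[p[...,i].astype(int) for i in range(3)]
    t=q[(B>R+40)&(G>R+25)&(d>0)&(abs(q[...,1])<.2)&(abs(q[...,0])<.12)&(q[...,2]>.02)&(q[...,2]<.115)]
    print('walls pct',np.percentile(t,[2,10,50,90],axis=0).round(4).tolist() if len(t) else 0)
    if c=='scene': cv2.imwrite('pics/s4.png',cv2.resize(p[130:370,170:410,::-1],None,fx=2.5,fy=2.5))
E
```

```text
shift [-0.0526  0.0338 -0.0369] turn 0.002 F [-0.3 -0.1  0.7] t 6.7833 z 0.2967
scene [(array([208., 236., 221., 268.]), 0.49)]
-0.1 [(0.125, np.float64(0.0929)), (0.14, np.float64(0.033)), (0.15, np.float64(-0.0956))]
-0.06 [(0.14, np.float64(-0.0962)), (0.15, np.float64(-0.0959))]
-0.015 [(0.125, np.float64(-0.0848)), (0.14, np.float64(-0.1045)), (0.15, np.float64(-0.0943))]
0 [(0.125, np.float64(-0.0987)), (0.14, np.float64(-0.1057)), (0.15, np.float64(-0.0915))]
0.015 [(0.125, np.float64(-0.0985)), (0.14, np.float64(-0.1041)), (0.15, np.float64(-0.1018))]
0.06 [(0.125, np.float64(0.0905)), (0.14, np.float64(-0.0965)), (0.15, np.float64(-0.0941))]
0.1 [(0.125, np.float64(0.0972)), (0.14, np.float64(-0.0965)), (0.15, np.float64(-0.0961))]
walls pct [[-0.086, -0.1335, 0.0224], [-0.0716, -0.1323, 0.0306], [-0.0008, -0.1303, 0.0695], [0.0712, -0.1286, 0.1062]]
top [(array([249., 289., 269., 317.]), 0.7)]
-0.1 [(0.14, np.float64(-0.0958)), (0.15, np.float64(-0.097))]
-0.06 [(0.14, np.float64(-0.097)), (0.15, np.float64(-0.097))]
-0.015 [(0.1, np.float64(-0.0992)), (0.11, np.float64(-0.0963)), (0.125, np.float64(-0.0995)), (0.14, np.float64(-0.1063)), (0.15, np.float64(-0.1046))]
0 [(0.1, np.float64(-0.0993)), (0.11, np.float64(-0.0994)), (0.125, np.float64(-0.0854)), (0.14, np.float64(-0.1064)), (0.15, np.float64(-0.1052))]
0.015 [(0.1, np.float64(-0.0995)), (0.11, np.float64(-0.098)), (0.125, np.float64(-0.0847)), (0.14, np.float64(-0.1058)), (0.15, np.float64(-0.1037))]
0.06 [(0.14, np.float64(0.0843)), (0.15, np.float64(-0.096))]
0.1 [(0.14, np.float64(0.0863)), (0.15, np.float64(-0.0959))]
walls pct 0
```

View pics/s4.png

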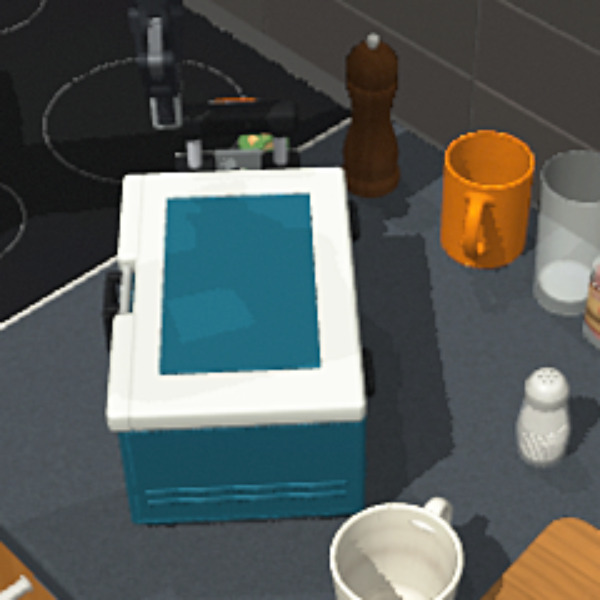

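The lid is shut, and the latch now lies down along the front wall at crop px (112,305). I'll check it close up from the top.

```bash
python3 - <<'E'
from h import *
p,d,W=cloud('top3.npz')
cv2.imwrite('pics/t4.png',cv2.resize(p[225:345,200:340,::-1],None,fx=5,fy=5,interpolation=cv2.INTER_CUBIC))
W=W-[.4629,-.2889,0];ex=np.array([np.cos(-.708),np.sin(-.708)]);ey=np.array([-ex[1],ex[0]])
q=np.stack([W[...,:2]@ex,W[...,:2]@ey,W[...,2]],-1)
for k in range(-6,22): 
    u,v=268-k,292+k; print(u,v,(q[v,u]*1000).round(0),p[v,u])
E
```

```text
274 286 [-52.  -2. 151.] [ 58 114 132]
273 287 [-55.  -2. 152.] [ 58 112 131]
272 288 [-58.  -2. 156.] [ 89 131 146]
271 289 [-60.  -1. 150.] [235 237 232]
270 290 [-63.  -1. 151.] [247 247 243]
269 291 [-65.  -0. 150.] [247 247 243]
268 292 [-68.  -0. 151.] [247 247 243]
267 293 [-71.   0. 148.] [247 247 244]
266 294 [-73.   0. 150.] [247 247 243]
265 295 [-76.   0. 151.] [247 247 243]
264 296 [-79.   0. 151.] [240 240 233]
263 297 [-81.   1. 148.] [157 163 159]
262 298 [-84.   3. 130.] [77 93 97]
261 299 [-86.   2. 142.] [174 175 171]
260 300 [-89.   1. 148.] [203 203 199]
259 301 [-92.   2. 145.] [137 137 133]
258 302 [-95.   6. 113.] [25 25 26]
257 303 [-97.   7. 112.] [23 22 24]
256 304 [-100.    3.  139.] [32 30 31]
255 305 [-102.    3.  146.] [41 41 42]
254 306 [-105.    3.  141.] [69 70 73]
253 307 [-111.   22.   -3.] [86 90 96]
252 308 [-114.   22.    0.] [84 88 92]
251 309 [-117.   23.   -3.] [84 89 94]
250 310 [-120.   22.    2.] [86 90 95]
249 311 [-123.   23.   -2.] [81 86 90]
248 312 [-125.   22.    5.] [81 84 89]
247 313 [-129.   23.    0.] [79 84 89]
```

View pics/t4.png

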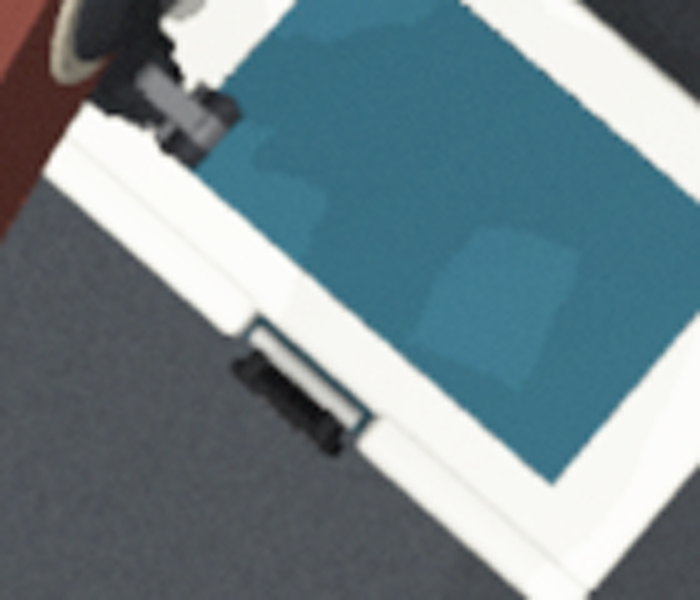

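The flap shows edge-on at crop px (290,400). Nothing sticks out beyond x = -106 mm, so it is fully down, and the box hasn't moved. Next is the handle.

In the tool's units: -0.0525 m / 0.6 = -0.0875, -0.037 m / 0.6 = -0.0617.

Call:
move_tool(
  segments={"offsets":[[0, 0, -0.0617, 0, 1], [-0.0333, 0.025, -0.0617, 0, 1], [-0.0667, 0.05, -0.0617, 0, 1], [-0.0875, 0.0567, -0.0617, 0, 1], [-0.0875, 0.0567, -0.0617, 0, 1], [-0.0875, 0.0567, -0.0617, 0, 1], [-0.0875, 0.0567, -0.0617, 0, 1]]},
)

```text
clock: 7.57
ee_pos: [0.5558, -0.1767, 0.3315]
orientation: [3.141, 0.001, 2.433]
ft_force: [0.6, -0.6, -0.2]
finger_gap: 1.001
grasp_force: 0.0
```

```bash
python3 -c "
from h import *
to([0,.149,.19],tip=.054)"
```

```text
shift [-0.0023  0.0033  0.0875] turn -0.001 F [ 0.6 -0.6 -0.2] t 7.5667 z 0.3315
```

In the tool's units: 0.0875 m / 0.6 = 0.1458, 0.075 m / 0.6 = 0.125.

Call:
move_tool(
  segments={"offsets":[[-0.0033, 0.005, 0.0333, 0, 1], [-0.0033, 0.005, 0.0833, 0, 1], [-0.0033, 0.005, 0.125, 0, 1], [-0.0033, 0.005, 0.1458, 0, 1], [-0.0033, 0.005, 0.1458, 0, 1], [-0.0033, 0.005, 0.1458, 0, 1]]},
)

```text
clock: 8.07
ee_pos: [0.5598, -0.1757, 0.2434]
orientation: [-3.141, -0.001, 2.434]
ft_force: [0.9, -0.3, 0.3]
finger_gap: 1.002
grasp_force: 0.0
```

```bash
python3 - <<'E'
from h import *
from bench import vision
to([0,.149,.19],tip=.054)
p,d=vision.read_camera('wrist');cv2.imwrite('pics/w1.png',p[:,:,::-1])
E
```

```text
shift [ 0.     -0.     -0.0006] turn -0.0 F [ 0.9 -0.3  0.3] t 8.0667 z 0.2434
```

View pics/w1.png

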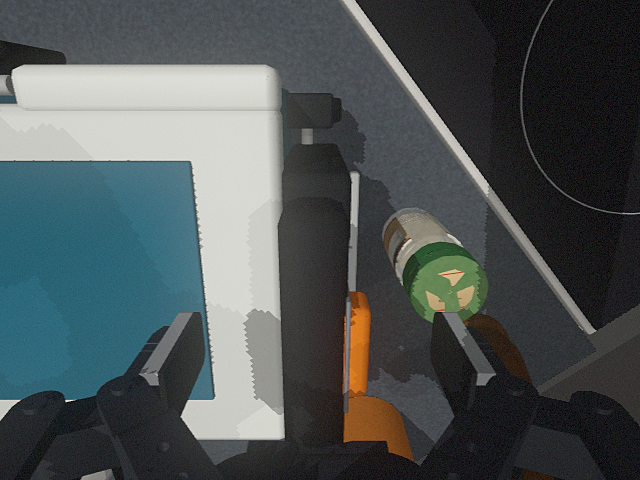

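The bar (px x 282–350) with its button (345–370) is centred between the open fingers, and the jar is well below them. Close now.

Call:
move_tool(
  segments={"offsets":[[0, 0, 0, 0, 0.6], [0, 0, 0, 0, 0.45], [0, 0, 0, 0, 0.4], [0, 0, 0, 0, 0.2], [0, 0, 0, 0, 0], [0, 0, 0, 0, 0], [0, 0, 0, 0, 0], [0, 0, 0, 0, 0]]},
  clamp_n=40,
)

```text
clock: 8.78
ee_pos: [0.5601, -0.1768, 0.2445]
orientation: [-3.139, 0.001, 2.433]
ft_force: [-4.2, -2.4, 4.4]
finger_gap: 0.259
grasp_force: 43.9
```

Call:
move_tool(
  segments={"offsets":[[0, 0, 0, 0, 0], [0, 0, 0, 0, 0]]},
)

```text
clock: 8.95
ee_pos: [0.5601, -0.1768, 0.2445]
orientation: [-3.139, 0.001, 2.433]
ft_force: [-4.9, -1.8, 5.2]
finger_gap: 0.26
grasp_force: 43.9
```

```bash
python3 -c "
from h import *
to([0,.149,.19],tip=.054)"
```

```text
shift [0.0009 0.0006 0.0005] turn -0.001 F [-4.9 -1.8  5.2] t 8.95 z 0.2445
```

In the tool's units: -0.07 m / 0.6 = -0.1167, -0.065 m / 0.6 = -0.1083.

Call:
move_tool(
  segments={"offsets":[[0, 0, -0.0133, 0, 0], [0, 0, -0.0267, 0, 0], [0, 0, -0.0417, 0, 0], [0, 0, -0.0583, 0, 0], [0, 0, -0.075, 0, 0], [0, 0, -0.0917, 0, 0], [0, 0, -0.1083, 0, 0], [0, 0, -0.1167, 0, 0]]},
)

```text
clock: 9.62
ee_pos: [0.56, -0.1766, 0.3135]
orientation: [-3.139, 0.0, 2.433]
ft_force: [-1.2, -5.3, -3.9]
finger_gap: 0.258
grasp_force: 42.9
```

```bash
python3 -c "
from h import *
to([0,.149,.28],tip=.054)"
```

```text
shift [ 0.0008  0.0005 -0.0205] turn -0.001 F [-1.2 -5.3 -3.9] t 9.6167 z 0.3135
```

In the tool's units: -0.0215 m / 0.6 = -0.0358, -0.02 m / 0.6 = -0.0333.

Call:
move_tool(
  segments={"offsets":[[0, 0, -0.0133, 0, 0], [0, 0, -0.0233, 0, 0], [0, 0, -0.03, 0, 0], [0, 0, -0.0333, 0, 0], [0, 0, -0.0358, 0, 0], [0, 0, -0.0358, 0, 0], [0, 0, -0.0358, 0, 0]]},
)

```text
clock: 10.2
ee_pos: [0.56, -0.1766, 0.3343]
orientation: [-3.139, 0.0, 2.433]
ft_force: [-1.6, -4.4, -1.7]
finger_gap: 0.262
grasp_force: 43.1
```

In the tool's units: -0.001 m / 0.6 = -0.0017.

Call:
move_tool(
  segments={"offsets":[[0, 0, -0.0017, 0, 0], [0, 0, -0.0017, 0, 0], [0, 0, -0.0017, 0, 0]]},
)

```text
clock: 10.45
ee_pos: [0.56, -0.1766, 0.335]
orientation: [-3.139, -0.0, 2.433]
ft_force: [-1.2, -5.0, -3.3]
finger_gap: 0.257
grasp_force: 43.0
```

Call:
move_tool(
  segments={"offsets":[[0, 0, -0.0017, 0, 0], [0, 0, -0.0017, 0, 0], [0, 0, -0.0017, 0, 0]]},
)

```text
clock: 10.7
ee_pos: [0.56, -0.1766, 0.3359]
orientation: [-3.139, -0.0, 2.433]
ft_force: [-0.6, -5.9, -2.8]
finger_gap: 0.264
grasp_force: 43.0
```

In the tool's units: -0.001 m / 0.6 = -0.0017.

Call:
move_tool(
  segments={"offsets":[[0, 0, -0.0017, 0, 0], [0, 0, -0.0017, 0, 0], [0, 0, -0.0017, 0, 0]]},
)

```text
clock: 10.95
ee_pos: [0.56, -0.1766, 0.3361]
orientation: [-3.139, -0.001, 2.433]
ft_force: [-0.4, -5.6, -4.4]
finger_gap: 0.258
grasp_force: 42.8
```

```bash
python3 - <<'E'
from h import *
from bench import vision
for c in('top','scene'):
    p,d=vision.read_camera(c);np.savez(c+'5.npz',p=p,d=d,**vision.camera_params(c))
    W=cloud(c+'5.npz')[2]-[.4629,-.2889,0];ex=np.array([np.cos(-.708),np.sin(-.708)]);ey=np.array([-ex[1],ex[0]])
    q=np.stack([W[...,:2]@ex,W[...,:2]@ey,W[...,2]],-1)
    g=q[(abs(q[...,1]-.148)<.012)&(q[...,0]<.052)&(q[...,0]>.025)&(q[...,2]>.2)&(q[...,2]<.31)]
    g2=q[(abs(q[...,1]-.148)<.012)&(q[...,0]>-.052)&(q[...,0]<-.025)&(q[...,2]>.2)&(q[...,2]<.31)]
    for k in(g,g2): print(c,len(k),np.percentile(k[:,2],[50,90]).round(4) if len(k) else 0)
    cv2.imwrite(f'pics/{c}5.png',cv2.resize(p[130:370,170:490,::-1],None,fx=2,fy=2))
    R,G,B=[p[...,i].astype(int) for i in range(3)]
    t=q[(B>R+40)&(G>R+25)&(d>0)&(abs(q[...,1])<.2)&(abs(q[...,0])<.12)&(q[...,2]>.02)&(q[...,2]<.115)]
    if len(t):print(np.percentile(t,[2,10,50,90],axis=0).round(4).tolist())
E
```

```text
top 214 [0.2923 0.2965]
top 154 [0.2855 0.2946]
scene 298 [0.2707 0.2942]
scene 325 [0.2738 0.294 ]
[[-0.0862, -0.1334, 0.0224], [-0.0718, -0.1322, 0.0306], [-0.0012, -0.1302, 0.0696], [0.0712, -0.1284, 0.1063]]
```

View pics/scene5.png

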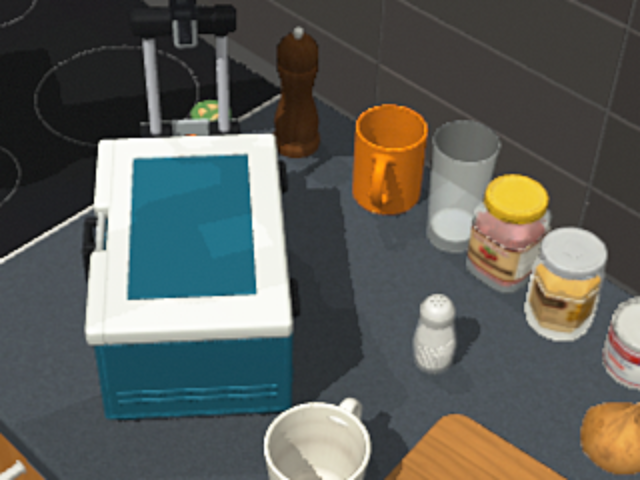

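In the tool's units: -0.001 m / 0.6 = -0.0017.

Call:
move_tool(
  segments={"offsets":[[0, 0, -0.0017, 0, 0], [0, 0, -0.0017, 0, 0], [0, 0, -0.0017, 0, 0], [0, 0, -0.0017, 0, 0]]},
)

```text
clock: 11.38
ee_pos: [0.5599, -0.1764, 0.3361]
orientation: [-3.139, -0.002, 2.433]
ft_force: [0.4, -4.9, -7.1]
finger_gap: 0.26
grasp_force: 42.5
```

The handle is against its last stop with a 7 N pull, well under the box's weight, so I'm handing in.

```bash
python3 -c "
from bench import workorder
print(workorder.finish_job())"
```

```text
the job is handed in; nothing more can be done
None
```

I shut the lid, folded the latch down and drew the handle up to its last stop with the button squeezed. The gripper still holds it there, the box and its neighbours weren't moved, and I handed the job in at about 11 s; no verdict was shown.

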